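Click the castor tally wheel on to its batch mark

ROBOT

A 6-joint arm with a two-finger parallel gripper is mounted at the origin on the work surface; the furniture and walls round the work are solid. World frame = base frame: x ahead of the robot, y to its left, z up, the work surface at z = 0. Lengths are in mm, angles in rad, forces in N, time in s.
With the tool pointing down it reaches from about 350 to 925 mm from the base axis. Payload 6.4 kg.
Tool frame: the origin (TCP) lies at the very end of the fingers, on their centre line; the grasp point (between the pads) lies 19 mm behind it; z points along the fingers, y is the line along which they close (so a half turn about z gives the same grasp; the last joint's range is limited). The gripper opens to 94 mm and grips with 3 to 60 N. Pads are 16 mm wide; open, the fingers measure 119 mm over their backs; the gripper's body (75 mm by 177 mm) begins 78 mm behind the grasp point.
Start: joints at [0.995, 0.245, 1.558, -0, 1.339, -0.174], TCP at [254.197, 598.245, 205.455] pointing down, gripper open.
Joint ranges: [-3.13, 3.13], [-1.02, 2.26], [0.13, 2.54], [-0.95, 4.09], [0.21, 2.88], [-2.74, 2.74]. Speed limits (rad/s): [2.57, 2.57, 3.14, 3.14, 3.14, 3.14].

INTERFACE

Orientations are given as a unit quaternion [x, y, z, w].
In Python, from station import manip gives the robot as it stands.
- The arm moves only by the tool step_arm, never from a script. Its argument "motion" is one flat list of numbers, 7 for each row, row after row: the shift along the world's x, y, z in units of 0.1 m (1.0 is 0.1 m), then the turn, a rotation vector about the world's x, y, z in units of pi rad (1.0 is pi rad), then the opening, from -1 (shut) to 1 (fully open). In form: [dx, dy, dz, wx, wy, wz, claw, dx, dy, dz, wx, wy, wz, claw, ...]. A call has exactly 5 rows; each row shifts and turns the commanded pose from where the row before left it; what a row does not reach is not made up. A row lasts 1/12 s, in which the tool goes at most 41.7 mm and 7.16 degrees, less where a joint would pass 70% of its speed; a pose out of reach is approached as far as the arm can. A call with a number of a shift or a turn outside -1 to 1 is refused whole. A call with a gripper value outside its range is refused whole. The fingers move at their own pace and stop on an object; the grip force is fixed at half the most. Time passes only in rows, so rows that do not move let the fingers close, or fill a call up. It gives the time, the measured TCP pose, the force, the opening and the grip force at its end, in the units of the state.
- manip.observe(): the state, without advancing time (a new reading comes with each control period).
- manip.camera(name): name is "side" or "top" or "wrist"; returns a dict with "color" (384x512x3 uint8, red, green, blue), "fx", "fy", "cx", "cy" (pixels), "cam_to_world" (4x4, takes a point from camera to world coordinates). Camera axes: x right, y up, looking along -z (the intrinsics and any distortion apply to the point x, -y, -z); pixel columns grow to the right and rows downward; lengths in mm; the calibration is good to about 2 mm. A picture is of the moment at which its call begins. There is no depth.
- manip.hand_in(): hands the job in; it is judged then, once.
The state is a dict: "time_s": time; "joint_positions": joint angles; "qvel": joint speeds; "effort": joint torques, N m; "tcp_pos": TCP position; "eef_rot": TCP orientation; "force": force on the tool from outside, world axes, zero at the start; "wrist_torque": the same for the moment, N m; "finger_gap": opening from 0.0 (shut) to 1.0 (fully open); "finger_force": force on a finger pad.
Only numpy, scipy, OpenCV 4.12 (cv2) and the standard library are available. Lean on these libraries where they do the work, as an engineer would, in place of code of your own. Each camera call takes 0.05 s, during which the arm holds its last target. There are 200 camera calls.

TASK

The tally counter on the bench is a few castors behind: with a fingertip, flick its toothed thumbwheel forward the way the white arrow shows, one click at a time and letting it settle after each, until the red tooth stands straight up between the two yellow pointers, not a click further. Only push on the wheel: do not lift, tip or shove the counter itself, and leave everything else on the bench as it is.

Things in the scene. Friction and masses are not known exactly. Their poses are not given: they have to be found in the camera images.
- counter: bench tally counter, 1.3 kg, standing loose on rubber feet: grey base plate 150 (x) x 130 (y) x 22 mm high. Origin: centre of the underside, z up, x the way the white arrow on the plate points, in which the top of the wheel must be pushed. Blue box at y +35 to +63 mm, 58 mm high. Two aluminium cheeks (y 24 to 32 mm either side, 34 mm long, 88 mm high), each with a yellow pointer up to 98 mm
- axle (a point): centre of the wheel, 72 mm above the counter's underside; axes as the counter's, the wheel turns about y. Black drum 40 mm wide (along y), 27 mm radius, with 8 flat teeth 5 mm thick reaching to 45 mm radius, seven white and one red. At rest on a click one tooth stands straight up and the one behind it leans 45 degrees back to -x, its tip 13 mm lower
- top (a point): tip of whichever tooth stands straight up at a click: 45 mm above the axle, 117 mm above the bench, fixed to the counter, axes as the counter's. A fingertip let down 10 to 14 mm below this point just behind the tooth (tip centred 17 mm to -x) and moved 35 mm in +x carries the tooth on by one click; then lift it out, and the next tooth stands up here
- wheel (a joint): angle of the wheel (rad): 0 when the red tooth is straight up between the pointers; grows as the wheel's top moves to the counter's +x. Starts 2, 3 or 4 clicks short (about -1.57, -2.36 or -3.14). A click is 0.785 rad; a springy detent (0.06 N m, 1.5 N at the teeth) draws the wheel to the nearest click, the crest half-way
- castor_grey: bystander, leave alone: grey castor, 74x40x33 mm, lying on its side; origin at the centre of its underside
- castor_black: bystander, leave alone: black castor, 84x50x33 mm, lying on its side; origin at the centre of its underside
- bush_brass: bystander, leave alone: flanged brass bush, 32 mm across, 29 mm high, standing; origin at the centre of its underside
- insulating_tape: bystander, leave alone: roll of black insulating tape, 55 mm across, 19 mm high; origin at the centre of its underside

How it is judged:
By the outcome, as a careful person would: the job done as asked, in the order asked, and still so for the second after the job is handed in, with the robot touching nothing.
It also fails if it takes over 48 s, if anything falls off the work surface, if the arm or the gripper's body presses on something with over 40 N, if the wrist force passes 120 N, or if a joint passes its speed limit or range.

## Working session

There is one attempt and no reset: what is moved stays moved. The work goes in short steps, Python scripts to look and compute and a tool call to move; the robot and the scene stay as the last step left them, time stands still between calls to the robot, and variables do not carry over. Pictures are saved under pics/ and viewed, at most 10 in all, crops included, and the job is handed in when it is done.

Besides the shell and the picture viewer there is one more tool, called after ">>>" by a JSON object that holds its "fn" and its "kwargs", one argument or row to a line. step_arm: Moves the arm, as the interface text tells. Its arguments: {"type":"object","properties":{"motion":{"type":"array"}},"required":["motion"]}

```bash
mkdir -p pics; python3 - <<'E'
from station import manip
import cv2,pickle
s=manip.observe();print(s)
d={n:manip.camera(n) for n in("top","side","wrist")}
pickle.dump(d,open('c0.pkl','wb'))
for n in d:
    c=d[n];print(n,c['fx'],c['cx'],c['cy'],[k for k in c],c['cam_to_world'].tolist() if hasattr(c['cam_to_world'],'tolist') else c['cam_to_world'])
    cv2.imwrite(f'pics/{n}0.png',c['color'][...,::-1])
E
```

```text
{'time_s': 0.0, 'joint_positions': array([ 9.94898965e-01,  2.45788390e-01,  1.55901186e+00, -3.33612786e-05,
        1.33869465e+00, -1.74076983e-01]), 'qvel': array([ 1.84403540e-04,  1.96323491e-05,  1.03756363e-03, -5.72908033e-04,
       -1.25256980e-03,  6.88035569e-04]), 'effort': array([-2.91624201e-04, -4.15818250e+01, -3.14607346e+01,  6.84668147e-02,
        3.31662060e-02, -1.39360463e-04]), 'tcp_pos': array([253.86669968, 597.71815092, 204.36295369]), 'eef_rot': array([ 1.99557429e-01,  9.79885671e-01, -8.90973174e-04, -3.33255845e-04]), 'force': array([ 0.10100359, -0.39778565,  0.08477479]), 'wrist_torque': array([-0.00373738,  0.01060584, -0.00822574]), 'finger_force': 0.0, 'finger_gap': 0.9972227370020976}
top 374.3067800604764 258.39135496638073 192.31445020517563 ['color', 'fx', 'fy', 'cx', 'cy', 'cam_to_world'] [[0.052142614690901125, 0.9761434129494372, -0.2107728281553874, 303.46191484725773], [-0.9986274206526059, 0.04992292053767293, -0.01584224497072169, -5.789060862590947], [-0.004941907922999332, 0.2113095817998167, 0.9774066902705687, 1140.4244465515935], [0.0, 0.0, 0.0, 1.0]]
side 361.3583375790183 259.32052259926365 189.44732250855523 ['color', 'fx', 'fy', 'cx', 'cy', 'cam_to_world'] [[-0.9969715787405535, -0.033207825814388546, 0.07032006462062883, 593.254188061412], [0.07455020885601399, -0.6654883663391764, 0.7426759055111042, 701.7623306510728], [0.022134532818491565, 0.745669145514212, 0.6659486375727574, 722.123014539726], [0.0, 0.0, 0.0, 1.0]]
wrist 328.24377884304465 258.4044085621296 192.81646781781964 ['color', 'fx', 'fy', 'cx', 'cy', 'cam_to_world'] [[0.3900628667530197, -0.8883047962892304, -0.2424160656185204, 183.91100813646256], [0.9207855800347371, 0.37566987651985206, 0.10500504500094243, 628.3907112659143], [-0.0022080716715656926, -0.2641717864668859, 0.9644731160869052, 384.599895393076], [0.0, 0.0, 0.0, 1.0]]
```

View pics/top0.png

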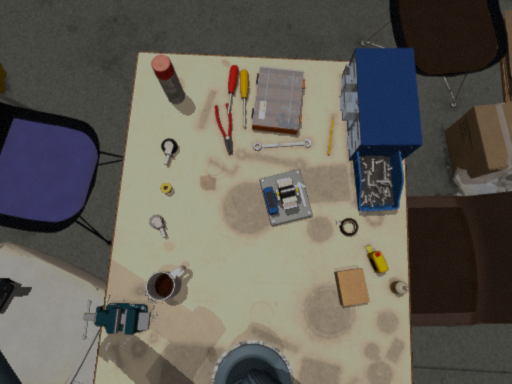

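View pics/side0.png

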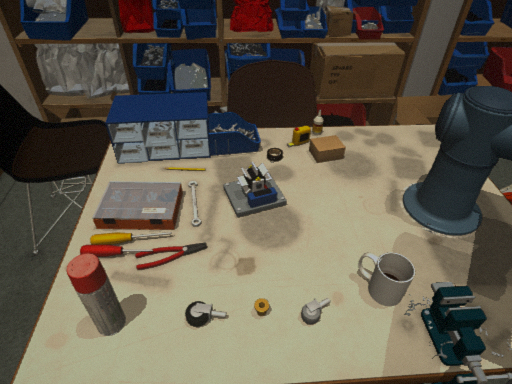

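```bash
python3 - <<'E'
import pickle,cv2,numpy as np
d=pickle.load(open('c0.pkl','rb'))
a=d['top']['color'][162:232,250:320,::-1];b=d['side']['color'][155:225,215:295,::-1]
f=lambda i,k:cv2.resize(i,None,fx=k,fy=k,interpolation=cv2.INTER_CUBIC)
a=f(a,5);b=f(b,5)
cv2.imwrite('pics/z.png',np.hstack([a,b]))
E
```

```text
(no output)
```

View pics/z.png

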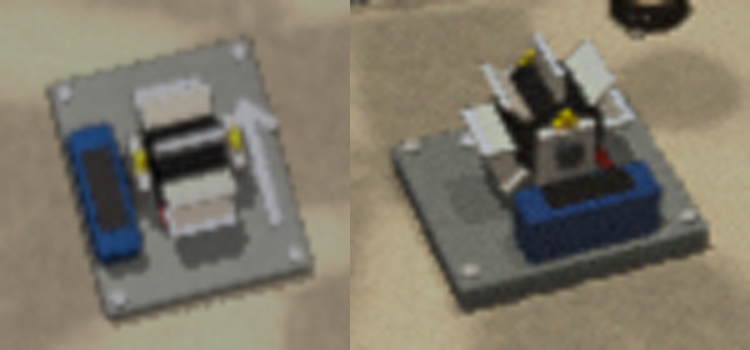

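```bash
cat > h.py <<'E'
import numpy as np,cv2
def ray(c,u,v):
    M=np.array(c['cam_to_world']);d=M[:3,:3]@np.array([(u-c['cx'])/c['fx'],-(v-c['cy'])/c['fy'],-1]);return M[:3,3],d
def onz(c,u,v,z):
    o,d=ray(c,u,v);return o+d*(z-o[2])/d[2]
def proj(c,P):
    M=np.array(c['cam_to_world']);p=M[:3,:3].T@(np.array(P)-M[:3,3]);return c['cx']+c['fx']*p[0]/-p[2],c['cy']+c['fy']*p[1]/p[2]
def blobs(c,lo,hi,roi,amin=3):
    x0,y0,x1,y1=roi;h=cv2.cvtColor(c['color'][y0:y1,x0:x1],cv2.COLOR_RGB2HSV)
    n,_,st,ce=cv2.connectedComponentsWithStats(cv2.inRange(h,lo,hi))
    return [(ce[i]+[x0,y0],st[i,4]) for i in range(1,n) if st[i,4]>=amin]
E
python3 - <<'E'
from h import *
import pickle
d=pickle.load(open('c0.pkl','rb'));t,s=d['top'],d['side']
rt=(250,162,320,232);rs=(215,155,295,225)
Y=((20,120,100),(35,255,255));
for c,r in((t,rt),(s,rs)):
    for b,a in blobs(c,*Y,r): print('yel',b,a,onz(c,*b,94))
    for lo,hi in(((0,120,60),(10,255,255)),((170,120,60),(180,255,255))):
        for b,a in blobs(c,lo,hi,r,1): print('red',b,a)
C=[onz(t,250+u/5,162+v/5,22) for u,v in((50,90),(250,40),(312,268),(112,318))]
print('corners',C,np.mean(C,0))
A=[onz(t,250+u/5,162+v/5,22) for u,v in((277,222),(243,102))];print('arrow',np.degrees(np.arctan2(*(A[1]-A[0])[1::-1])))
E0=C[0]-C[3]+C[1]-C[2];yaw=np.arctan2(E0[1],E0[0]);print('yaw',np.degrees(yaw),np.linalg.norm(E0)/2,np.linalg.norm(C[0]-C[1]))
for u,v in((395,150),(705,232),(460,292)): print('side corner',onz(s,215+(u-350)/5,155+v/5,22))
E
```

```text
yel [296.5 189.5] 8 [542.92564438 -97.37886389  94.        ]
yel [277.5 193.5] 8 [528.4457505  -43.54242961  94.        ]
yel [249.8 165.8] 5 [546.25035157 -99.68156878  94.        ]
yel [257.61538462 178.76923077] 13 [528.3009797  -42.10569558  94.        ]
red [264.875 186.125] 8
red [266. 188.] 1
corners [array([583.63550336,   9.41510113,  22.        ]), array([ 621.79005948, -112.59757743,   22.        ]), array([ 481.24582902, -153.99444437,   22.        ]), array([444.80512481, -34.9415622 ,  22.        ])] [532.86912917 -73.02962072  22.        ]
arrow 17.156591578744116
yaw 17.06377330135308 146.11967707878284 127.8392110500498
side corner [ 621.64329895 -103.78051808   22.        ]
side corner [448.11482945 -24.9645407   22.        ]
side corner [586.86822746  14.89840278  22.        ]
```

```bash
python3 - <<'E'
from h import *
import pickle
d=pickle.load(open('c0.pkl','rb'));t,s=d['top'],d['side']
y=np.radians(17);X=np.array([np.cos(y),np.sin(y),0]);Y=np.array([-np.sin(y),np.cos(y),0]);Z=np.array([0,0,1.])
o=np.array([536,-70,72.])
for k in(2,3,4):
  a=-k*np.pi/4
  for r in(30,45):
    for yy in(-18,18): print(k,r,yy,np.round(proj(s,o+X*r*np.sin(a)+Z*r*np.cos(a)+Y*yy),1),np.round(proj(t,o+X*r*np.sin(a)+Z*r*np.cos(a)+Y*yy),1))
E
```

```text
2 30 -18 [261.6 172.3] [295.  201.3]
2 30 18 [266.4 180. ] [283.  204.3]
2 45 -18 [266.5 171.2] [296.3 206.3]
2 45 18 [271.3 178.9] [284.3 209.2]
3 30 -18 [258.6 178.7] [293.6 199.8]
3 30 18 [263.2 186.5] [281.8 202.7]
3 45 -18 [261.9 180.7] [294.2 203.9]
3 45 18 [266.6 188.4] [282.5 206.8]
4 30 -18 [251.7 182.6] [291.5 193.7]
4 30 18 [256.1 190.5] [279.8 196.5]
4 45 -18 [251.6 186.5] [291.1 194.7]
4 45 18 [256.  194.4] [279.6 197.5]
```

>>> {"fn": "step_arm", "kwargs": {
  "motion": [0.125,-0.34,0,0,0,0.0111,-1,0.125,-0.34,0,0,0,0.0111,-1,0.125,-0.34,0,0,0,0.0111,-1,0.125,-0.34,0,0,0,0.0111,-1,0.125,-0.34,0,0,0,0.0111,-1]
}}

```text
time_s: 0.57
tcp_pos: [316.7, 426.6, 205.1]
eef_rot: [0.112, 0.994, -0.0, -0.0]
force: [0.1, -0.5, 0.1]
finger_gap: 0.68
finger_force: 0.0
```

>>> {"fn": "step_arm", "kwargs": {
  "motion": [0.125,-0.34,0,0,0,0.0111,-1,0.125,-0.34,0,0,0,0.0111,-1,0.125,-0.34,0,0,0,0.0111,-1,0.125,-0.34,0,0,0,0.0111,-1,0.125,-0.34,0,0,0,0.0111,-1]
}}

```text
time_s: 0.98
tcp_pos: [379.2, 256.6, 205.3]
eef_rot: [0.025, 1.0, -0.0, 0.0]
force: [1.2, -0.1, 0.5]
finger_gap: 0.327
finger_force: 0.0
```

>>> {"fn": "step_arm", "kwargs": {
  "motion": [0.125,-0.34,0,0,0,0.0111,-1,0.125,-0.34,0,0,0,0.0111,-1,0.125,-0.34,0,0,0,0.0111,-1,0.125,-0.34,0,0,0,0.0111,-1,0.125,-0.34,0,0,0,0.0111,-1]
}}

```text
time_s: 1.4
tcp_pos: [441.8, 86.5, 205.4]
eef_rot: [-0.061, 0.998, 0.0, 0.0]
force: [-0.2, 1.0, 0.2]
finger_gap: 0.005
finger_force: 0.0
```

>>> {"fn": "step_arm", "kwargs": {
  "motion": [0.125,-0.34,0,0,0,0.0111,-1,0.125,-0.34,0,0,0,0.0111,-1,0.125,-0.34,0,0,0,0.0111,-1,0.125,-0.34,0,0,0,0.0111,-1,0.125,-0.34,0,0,0,0.0111,-1]
}}

```text
time_s: 1.82
tcp_pos: [504.3, -83.6, 205.3]
eef_rot: [-0.148, 0.989, 0.0, -0.0]
force: [0.3, -0.2, 0.2]
finger_gap: 0.005
finger_force: 0.0
```

>>> {"fn": "step_arm", "kwargs": {
  "motion": [0,0,0,0,0,0,-1,0,0,0,0,0,0,-1,0,0,0,0,0,0,-1,0,0,0,0,0,0,-1,0,0,0,0,0,0,-1]
}}

```text
time_s: 2.23
tcp_pos: [503.9, -80.6, 205.4]
eef_rot: [-0.148, 0.989, 0.0, -0.0]
force: [-0.1, 0.7, 0.2]
finger_gap: 0.003
finger_force: 0.0
```

```bash
python3 - <<'E'
from h import *
from station import manip
import pickle
s=manip.observe();print(s['time_s'],s['tcp_pos'],s['eef_rot'],s['force'],s['finger_gap'],s['joint_positions'])
c=manip.camera('wrist');pickle.dump(c,open('w1.pkl','wb'))
y=np.radians(17);R=np.array([[np.cos(y),-np.sin(y),0],[np.sin(y),np.cos(y),0],[0,0,1]])
for q in((0,-28,98),(0,28,98),(-75,65,22),(-75,-65,22),(0,0,117),(-32,-20,104),(-32,20,104)): print(q,np.round(proj(c,np.array([536,-70,0])+R@q),1))
for b,a in blobs(c,(20,120,100),(35,255,255),(0,0,512,384)): print('yel',b,a)
cv2.imwrite('pics/w1.png',c['color'][...,::-1])
E
```

```text
2.2333 [503.87480598 -80.5825012  205.37880458] [-1.48047651e-01  9.88980225e-01  8.24795403e-05 -4.23508644e-05] [-0.11817478  0.73337982  0.22572894] 0.0029319280059285605 [-3.81134123e-01 -8.69372705e-02  1.91041925e+00  1.02811688e-04
  1.31826712e+00 -2.24914390e+00]
(0, -28, 98) [229.  225.1]
(0, 28, 98) [289.  225.2]
(-75, 65, 22) [318.4 136.2]
(-75, -65, 22) [199.8 136. ]
(0, 0, 117) [259.1 233. ]
(-32, -20, 104) [236.6 193.8]
(-32, 20, 104) [281.6 193.9]
yel [61.16666667  4.07936508] 126
yel [228.43589744 222.88461538] 78
yel [287.57894737 222.85526316] 76
yel [120.3364486  292.42523364] 214
yel [265.         346.77777778] 9
```

View pics/w1.png

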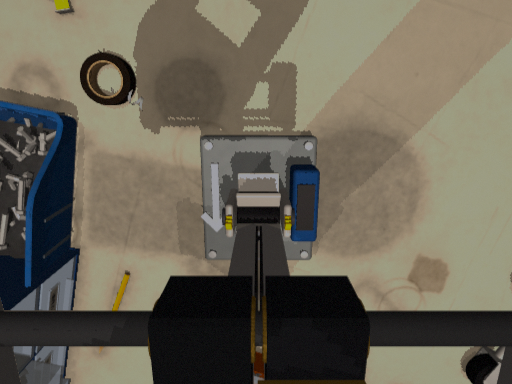

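```bash
python3 - <<'E'
from h import *
import pickle
c=pickle.load(open('w1.pkl','rb'))
for z in(90,93,96):print((onz(c,228.436,222.885,z)+onz(c,287.579,222.855,z))/2)
# vertical extents of pointers
h=cv2.cvtColor(c['color'],cv2.COLOR_RGB2HSV);m=cv2.inRange(h,(20,120,100),(35,255,255))[205:245,220:300]
print(np.where(m.any(1))[0][[0,-1]]+205)
C=[onz(c,u,v,22) for u,v in((201,136),(316,136),(316.5,258),(205,258.5))];print(C)
E
```

```text
[536.94619759 -70.72422946  90.        ]
[535.87047705 -71.04899332  93.        ]
[534.7947565  -71.37375719  96.        ]
[216 229]
[array([ 482.90551774, -152.82591641,   22.        ]), array([445.84689809, -32.33969029,  22.        ]), array([583.7909362 ,  17.81562156,  22.        ]), array([ 624.26286147, -111.3863901 ,   22.        ])]
```

>>> {"fn": "step_arm", "kwargs": {
  "motion": [0.05,0.015,-0.2,0,0,0,-1,0.05,0.015,-0.2,0,0,0,-1,0.053,0.019,-0.2,0,0,0,-1,0,0,-0.2,0,0,0,-1,0,0,0,0,0,0,-1]
}}

```text
time_s: 2.7
tcp_pos: [516.7, -75.0, 121.4]
eef_rot: [-0.148, 0.989, 0.002, -0.003]
force: [-0.4, 0.1, -0.6]
finger_gap: 0.003
finger_force: 0.0
```

>>> {"fn": "step_arm", "kwargs": {
  "motion": [0,0,0,0,0,0,-1,0,0,0,0,0,0,-1,0,0,0,0,0,0,-1,0,0,0,0,0,0,-1,0,0,0,0,0,0,-1]
}}

```text
time_s: 3.12
tcp_pos: [520.1, -77.1, 126.6]
eef_rot: [-0.147, 0.989, -0.001, 0.001]
force: [0.0, -0.6, -0.5]
finger_gap: 0.007
finger_force: 0.0
```

```bash
python3 - <<'E'
from station import manip
import cv2
s=manip.observe();print(s['tcp_pos'],s['force'])
c=manip.camera('wrist')['color'][100:340,160:360,::-1]
d=manip.camera('side')['color'][130:230,200:300,::-1]
cv2.imwrite('pics/w2.png',cv2.hconcat([cv2.resize(c,(400,480)),cv2.resize(d,(400,480),interpolation=2)]))
E
```

```text
[520.13318631 -77.07600001 126.64979768] [ 0.03871727 -0.59167186 -0.46964683]
```

View pics/w2.png

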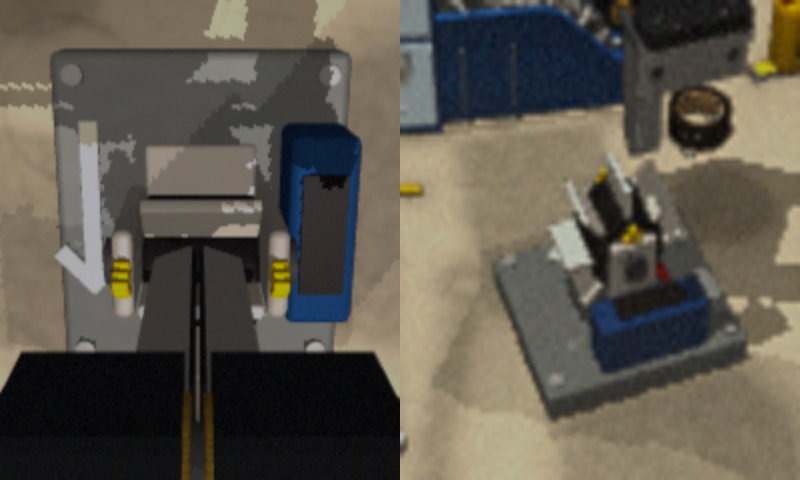

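>>> {"fn": "step_arm", "kwargs": {
  "motion": [0,0,-0.05,0,0,0,-1,0,0,-0.06,0,0,0,-1,0,0,-0.05,0,0,0,-1,0,0,-0.05,0,0,0,-1,0,0,0,0,0,0,-1]
}}

```text
time_s: 3.63
tcp_pos: [518.5, -76.5, 102.7]
eef_rot: [-0.147, 0.989, 0.001, -0.001]
force: [-0.4, -0.1, -0.1]
finger_gap: 0.003
finger_force: 0.0
```

>>> {"fn": "step_arm", "kwargs": {
  "motion": [0,0,0,0,0,0,-1,0,0,0,0,0,0,-1,0,0,0,0,0,0,-1,0,0,0,0,0,0,-1,0,0,0,0,0,0,-1]
}}

```text
time_s: 4.05
tcp_pos: [519.7, -76.9, 104.7]
eef_rot: [-0.147, 0.989, -0.0, 0.0]
force: [0.6, 0.3, 0.3]
finger_gap: -0.0
finger_force: 0.0
```

>>> {"fn": "step_arm", "kwargs": {
  "motion": [0.034,0.01,0,0,0,0,-1,0.034,0.01,0,0,0,0,-1,0.034,0.01,0,0,0,0,-1,0.034,0.01,0,0,0,0,-1,0.034,0.01,0,0,0,0,-1]
}}

```text
time_s: 4.47
tcp_pos: [536.4, -71.7, 104.0]
eef_rot: [-0.147, 0.989, 0.0, -0.001]
force: [-1.5, -0.4, -0.3]
finger_gap: 0.009
finger_force: 0.5
```

>>> {"fn": "step_arm", "kwargs": {
  "motion": [0.034,0.01,0,0,0,0,-1,0.034,0.01,0,0,0,0,-1,0.034,0.01,0,0,0,0,-1,0.034,0.01,0,0,0,0,-1,0.029,0.012,0,0,0,0,-1]
}}

```text
time_s: 4.88
tcp_pos: [553.6, -66.6, 104.6]
eef_rot: [-0.147, 0.989, -0.0, 0.0]
force: [1.2, -1.0, 0.1]
finger_gap: 0.007
finger_force: 0.0
```

>>> {"fn": "step_arm", "kwargs": {
  "motion": [0,0,0,0,0,0,-1,0,0,0,0,0,0,-1,0,0,0,0,0,0,-1,0,0,0,0,0,0,-1,0,0,0,0,0,0,-1]
}}

```text
time_s: 5.3
tcp_pos: [552.9, -66.7, 104.4]
eef_rot: [-0.147, 0.989, 0.0, -0.0]
force: [-0.1, 0.2, 0.2]
finger_gap: 0.004
finger_force: 0.0
```

>>> {"fn": "step_arm", "kwargs": {
  "motion": [0,0,0.08,0,0,0,-1,0,0,0.08,0,0,0,-1,0,0,0.08,0,0,0,-1,0,0,0.08,0,0,0,-1,0,0,0.08,0,0,0,-1]
}}

```text
time_s: 5.72
tcp_pos: [553.3, -66.8, 145.9]
eef_rot: [-0.147, 0.989, -0.0, 0.001]
force: [0.1, 0.3, 0.6]
finger_gap: 0.006
finger_force: 0.0
```

>>> {"fn": "step_arm", "kwargs": {
  "motion": [-0.067,-0.02,0,0,0,0,-1,-0.067,-0.02,0,0,0,0,-1,-0.067,-0.02,0,0,0,0,-1,-0.067,-0.02,0,0,0,0,-1,-0.067,-0.022,0,0,0,0,-1]
}}

```text
time_s: 6.13
tcp_pos: [518.2, -76.9, 143.8]
eef_rot: [-0.147, 0.989, 0.0, -0.001]
force: [-0.4, -0.5, -0.9]
finger_gap: 0.004
finger_force: 0.0
```

>>> {"fn": "step_arm", "kwargs": {
  "motion": [0,0,0,0,0,0,-1,0,0,0,0,0,0,-1,0,0,0,0,0,0,-1,0,0,0,0,0,0,-1,0,0,0,0,0,0,-1]
}}

```text
time_s: 6.55
tcp_pos: [519.7, -76.8, 144.5]
eef_rot: [-0.147, 0.989, -0.0, 0.0]
force: [0.4, 0.6, -0.2]
finger_gap: 0.003
finger_force: 0.0
```

```bash
cat > look.py <<'E'
from h import *
from station import manip
import sys
s=manip.observe();print(s['time_s'],s['tcp_pos'],s['force'])
w=manip.camera('wrist');S=manip.camera('side')
b=sorted([x for x in blobs(w,(20,120,100),(35,255,255),(180,150,330,330),20)],key=lambda x:x[0][0])
for x in b:print(x,onz(w,*x[0],93))
P=[onz(w,*x[0],93) for x in b]
if len(P)==2:
    v=P[0]-P[1];print('mid',(P[0]+P[1])/2,'yaw',np.degrees(np.arctan2(v[0],-v[1])))
    if 0: pass
for n,c,r in(('w',w,(180,150,330,330)),('s',S,(215,155,295,225))):
    for lo,hi in(((0,120,60),(10,255,255)),((170,120,60),(180,255,255))):
        for q,a in blobs(c,lo,hi,r,2): print('red',n,q,a)
cv2.imwrite(sys.argv[1],cv2.hconcat([cv2.resize(np.ascontiguousarray(w['color'][100:340,160:360,::-1]),(400,480)),cv2.resize(np.ascontiguousarray(S['color'][130:230,200:300,::-1]),(400,480),interpolation=2)]))
E
python3 look.py pics/w3.png
```

```text
6.55 [519.70043929 -76.83507367 144.4527969 ] [ 0.35649308  0.64986755 -0.20257634]
(array([222.176, 230.576]), np.int32(125)) [543.72420838 -97.97880847  93.        ]
(array([296.3015873 , 235.52380952]), np.int32(63)) [531.13454979 -43.16449233  93.        ]
(array([296.52542373, 225.98305085]), np.int32(59)) [523.77713296 -45.48538015  93.        ]
red w [259.07870754 179.56420878] 1207
red w [245.5 184. ] 2
red s [267.84210526 176.86842105] 38
```

View pics/w3.png

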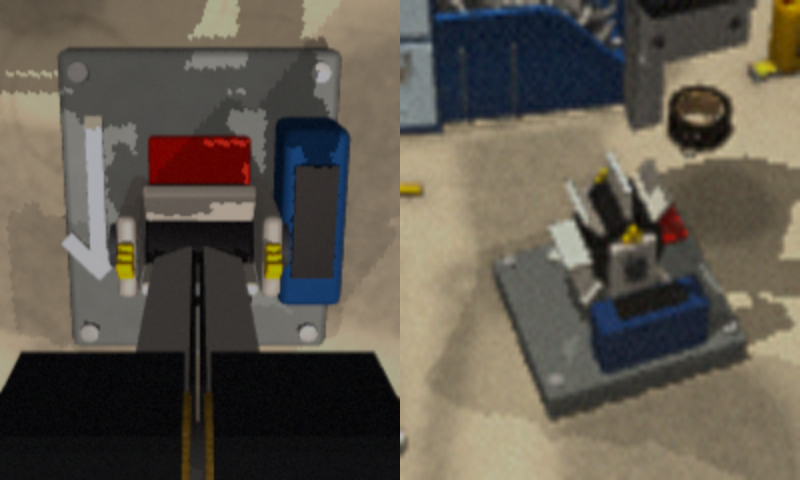

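The wheel advanced exactly one click. The red tooth now lies horizontal behind (wrist crop 200,160; side crop 672,225), so two clicks remain. The counter has not moved.

>>> {"fn": "step_arm", "kwargs": {
  "motion": [0,0,-0.08,0,0,0,-1,0,0,-0.08,0,0,0,-1,0,0,-0.08,0,0,0,-1,0,0,-0.08,0,0,0,-1,0,0,-0.08,0,0,0,-1]
}}

```text
time_s: 7.07
tcp_pos: [519.1, -76.7, 103.1]
eef_rot: [-0.147, 0.989, 0.0, -0.001]
force: [-0.2, 0.2, 0.0]
finger_gap: 0.003
finger_force: 0.0
```

>>> {"fn": "step_arm", "kwargs": {
  "motion": [0,0,0,0,0,0,-1,0,0,0,0,0,0,-1,0,0,0,0,0,0,-1,0,0,0,0,0,0,-1,0,0,0,0,0,0,-1]
}}

```text
time_s: 7.48
tcp_pos: [519.9, -77.0, 105.0]
eef_rot: [-0.147, 0.989, -0.0, 0.0]
force: [0.4, 1.0, -0.3]
finger_gap: 0.005
finger_force: 0.0
```

>>> {"fn": "step_arm", "kwargs": {
  "motion": [0.034,0.01,0,0,0,0,-1,0.034,0.01,0,0,0,0,-1,0.034,0.01,0,0,0,0,-1,0.034,0.01,0,0,0,0,-1,0.034,0.01,0,0,0,0,-1]
}}

```text
time_s: 7.9
tcp_pos: [536.5, -71.7, 104.1]
eef_rot: [-0.147, 0.989, 0.0, -0.0]
force: [-0.8, -0.7, -0.2]
finger_gap: 0.005
finger_force: 0.5
```

>>> {"fn": "step_arm", "kwargs": {
  "motion": [0.034,0.01,0,0,0,0,-1,0.034,0.01,0,0,0,0,-1,0.034,0.01,0,0,0,0,-1,0.034,0.01,0,0,0,0,-1,0.029,0.012,0,0,0,0,-1]
}}

```text
time_s: 8.32
tcp_pos: [553.5, -66.6, 104.6]
eef_rot: [-0.147, 0.989, -0.0, 0.0]
force: [-0.0, -0.1, 0.0]
finger_gap: 0.007
finger_force: 0.0
```

>>> {"fn": "step_arm", "kwargs": {
  "motion": [0,0,0,0,0,0,-1,0,0,0,0,0,0,-1,0,0,0,0,0,0,-1,0,0,0,0,0,0,-1,0,0,0,0,0,0,-1]
}}

```text
time_s: 8.73
tcp_pos: [552.9, -66.7, 104.4]
eef_rot: [-0.147, 0.989, 0.0, -0.0]
force: [0.1, -0.2, 0.4]
finger_gap: 0.007
finger_force: 0.0
```

>>> {"fn": "step_arm", "kwargs": {
  "motion": [0,0,0.08,0,0,0,-1,0,0,0.08,0,0,0,-1,0,0,0.08,0,0,0,-1,0,0,0.08,0,0,0,-1,0,0,0.08,0,0,0,-1]
}}

```text
time_s: 9.15
tcp_pos: [553.3, -66.8, 145.9]
eef_rot: [-0.147, 0.989, -0.0, 0.001]
force: [-1.3, -0.2, -0.2]
finger_gap: 0.005
finger_force: 0.0
```

>>> {"fn": "step_arm", "kwargs": {
  "motion": [-0.067,-0.02,0,0,0,0,-1,-0.067,-0.02,0,0,0,0,-1,-0.067,-0.02,0,0,0,0,-1,-0.067,-0.02,0,0,0,0,-1,-0.067,-0.022,0,0,0,0,-1]
}}

```text
time_s: 9.57
tcp_pos: [518.2, -76.9, 143.9]
eef_rot: [-0.147, 0.989, 0.0, -0.001]
force: [0.5, 0.2, 0.1]
finger_gap: 0.01
finger_force: 0.0
```

>>> {"fn": "step_arm", "kwargs": {
  "motion": [0,0,0,0,0,0,-1,0,0,0,0,0,0,-1,0,0,0,0,0,0,-1,0,0,0,0,0,0,-1,0,0,0,0,0,0,-1]
}}

```text
time_s: 9.98
tcp_pos: [519.7, -76.8, 144.5]
eef_rot: [-0.147, 0.989, -0.0, 0.0]
force: [0.5, 0.1, -0.3]
finger_gap: 0.003
finger_force: 0.0
```

```bash
python3 look.py pics/w4.png
```

```text
9.9833 [519.727888   -76.82931489 144.45415241] [ 0.51169393  0.07225277 -0.25654883]
(array([222.21774194, 230.66935484]), np.int32(124)) [543.78783535 -97.92868087  93.        ]
(array([296.3015873 , 235.52380952]), np.int32(63)) [531.13458776 -43.16449231  93.        ]
(array([296.51666667, 225.91666667]), np.int32(60)) [523.72867144 -45.50881215  93.        ]
red w [259.3808554  201.40936864] 982
red w [240.5 202. ] 2
red w [256.5 210. ] 2
red s [262.60273973 169.4109589 ] 73
```

View pics/w4.png

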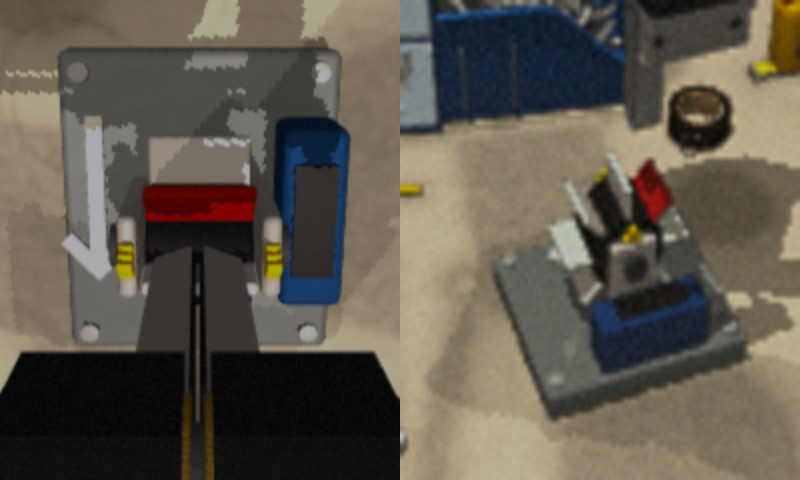

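The red tooth now leans 45° back (wrist crop 200,203; side crop 652,190). One more click.

>>> {"fn": "step_arm", "kwargs": {
  "motion": [0,0,-0.08,0,0,0,-1,0,0,-0.08,0,0,0,-1,0,0,-0.08,0,0,0,-1,0,0,-0.08,0,0,0,-1,0,0,-0.08,0,0,0,-1]
}}

```text
time_s: 10.5
tcp_pos: [519.1, -76.7, 103.1]
eef_rot: [-0.147, 0.989, 0.0, -0.0]
force: [-0.2, 0.5, -0.2]
finger_gap: -0.0
finger_force: 0.0
```

>>> {"fn": "step_arm", "kwargs": {
  "motion": [0,0,0,0,0,0,-1,0,0,0,0,0,0,-1,0,0,0,0,0,0,-1,0,0,0,0,0,0,-1,0,0,0,0,0,0,-1]
}}

```text
time_s: 10.92
tcp_pos: [519.9, -77.0, 105.0]
eef_rot: [-0.147, 0.989, -0.0, 0.0]
force: [-0.6, -1.0, -0.2]
finger_gap: 0.007
finger_force: 0.0
```

>>> {"fn": "step_arm", "kwargs": {
  "motion": [0.034,0.01,0,0,0,0,-1,0.034,0.01,0,0,0,0,-1,0.034,0.01,0,0,0,0,-1,0.034,0.01,0,0,0,0,-1,0.034,0.01,0,0,0,0,-1]
}}

```text
time_s: 11.33
tcp_pos: [536.5, -71.7, 104.1]
eef_rot: [-0.147, 0.989, 0.0, -0.0]
force: [-0.9, 0.6, 0.0]
finger_gap: 0.006
finger_force: 0.5
```

>>> {"fn": "step_arm", "kwargs": {
  "motion": [0.034,0.01,0,0,0,0,-1,0.034,0.01,0,0,0,0,-1,0.034,0.01,0,0,0,0,-1,0.034,0.01,0,0,0,0,-1,0.029,0.012,0,0,0,0,-1]
}}

```text
time_s: 11.75
tcp_pos: [553.5, -66.6, 104.5]
eef_rot: [-0.147, 0.989, -0.0, 0.0]
force: [-0.3, 0.1, 0.1]
finger_gap: 0.0
finger_force: 0.0
```

>>> {"fn": "step_arm", "kwargs": {
  "motion": [0,0,0,0,0,0,-1,0,0,0,0,0,0,-1,0,0,0,0,0,0,-1,0,0,0,0,0,0,-1,0,0,0,0,0,0,-1]
}}

```text
time_s: 12.17
tcp_pos: [552.9, -66.7, 104.5]
eef_rot: [-0.147, 0.989, 0.0, -0.0]
force: [-0.1, 0.6, 0.0]
finger_gap: 0.009
finger_force: 0.0
```

>>> {"fn": "step_arm", "kwargs": {
  "motion": [0,0,0.08,0,0,0,-1,0,0,0.08,0,0,0,-1,0,0,0.08,0,0,0,-1,0,0,0.08,0,0,0,-1,0,0,0.08,0,0,0,-1]
}}

```text
time_s: 12.58
tcp_pos: [553.3, -66.8, 145.9]
eef_rot: [-0.147, 0.989, -0.0, 0.0]
force: [-0.0, 0.7, -0.2]
finger_gap: 0.006
finger_force: 0.0
```

>>> {"fn": "step_arm", "kwargs": {
  "motion": [-0.067,-0.02,0.1,0,0,0,-1,-0.067,-0.02,0.1,0,0,0,-1,-0.067,-0.02,0.1,0,0,0,-1,-0.067,-0.02,0.1,0,0,0,-1,-0.067,-0.022,0.1,0,0,0,-1]
}}

```text
time_s: 13.0
tcp_pos: [519.3, -76.9, 195.8]
eef_rot: [-0.147, 0.989, -0.0, 0.0]
force: [-0.1, -0.6, -0.7]
finger_gap: 0.004
finger_force: 0.0
```

>>> {"fn": "step_arm", "kwargs": {
  "motion": [0,0,0,0,0,0,-1,0,0,0,0,0,0,-1,0,0,0,0,0,0,-1,0,0,0,0,0,0,-1,0,0,0,0,0,0,-1]
}}

```text
time_s: 13.42
tcp_pos: [519.3, -76.6, 193.7]
eef_rot: [-0.147, 0.989, 0.0, -0.001]
force: [0.4, -0.4, 0.1]
finger_gap: 0.004
finger_force: 0.0
```

```bash
python3 look.py pics/w5.png
```

```text
13.4167 [519.34105481 -76.6240028  193.73598919] [ 0.42787852 -0.40271735  0.10934167]
(array([227.67045455, 210.77272727]), np.int32(88)) [543.95678938 -97.87386692  93.        ]
(array([289.98850575, 210.55172414]), np.int32(87)) [527.34149887 -44.28544345  93.        ]
mid [535.64914412 -71.07965519  93.        ] yaw 17.226244677896613
red w [258.60828025 219.82802548] 314
red w [256.5 223. ] 2
red s [254.45454545 167.70454545] 44
```

View pics/w5.png

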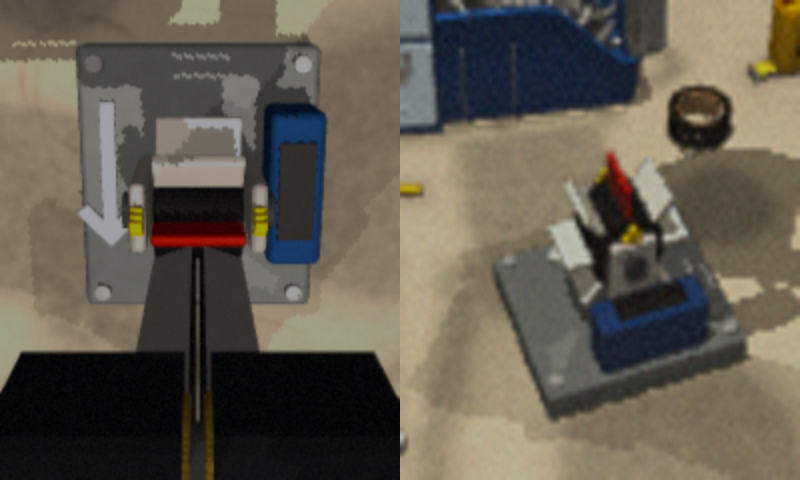

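The red tooth stands upright between the pointers (wrist crop 198,235; side crop 620,185). The counter has not moved and the arm is clear.

```bash
python3 -c "
from station import manip
print(manip.hand_in())"
```

```text
the job is handed in; nothing more can be done
None
```

I flicked the wheel forward three clicks, one at a time; the red tooth now stands upright between the yellow pointers, the counter has not moved, and the job was handed in at about 13.5 s.

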